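Count to the third gap and push the tin home

TASK

Put the small baking tin away in the third gap of the wooden rack, counting from the rack's ball-topped end, with fingertips only. First count by touch: work a fingertip along the back rail from that end and touch the first three posts one after another (the ball is the first; each gap begins at its own post), leaving the other posts untouched. Then push the tin along the worktop into the third gap until it stands against the back rail; never grasp, lift or tip it, and leave the other things where they stand.

Things in the scene. Friction and masses are not known exactly. Their poses are not given: they have to be found in the camera images.
- rack: fixed wooden rack, open above and on its -x side (roughly the robot's). Five dividers, 6 mm thick, 30 mm high, reach along x from -30 mm (noses) to the back rail, at y = +90, +45, 0, -45, -90 mm, leaving four gaps 39 mm wide centred at y = +67.5, +22.5, -22.5, -67.5 mm; no floor board. Origin on the worktop, under the middle divider; x runs into the gaps, y to the left looking in, z up
- rail (a point): middle of the rack's back rail at its foot on the worktop, on the inner face where the tin stops: 37 mm beyond the rack's origin along rack x. The rail is a board 12 mm thick and 45 mm high along rack y; five posts stand on it at rack x = +43 mm, one above each divider. The ball and the stub end post may be either way round
- ball_end: end post with a ball, 26 mm in diameter, on a short stem, standing on one end of the back rail (rack y = +90 or -90 mm): the first post of the count. Fixed. Origin at its foot on the rail, 45 mm above the worktop; the ball's centre is 20 mm and its top 33 mm above the origin
- stub_end: end post that is only a short stub, 12 mm in diameter and 8 mm high, on the other end of the back rail. Fixed. Origin at its foot, 45 mm above the worktop
- post_left: plain dowel post, 12 mm in diameter and 22 mm high, on the back rail at rack y = +45 mm. Fixed. Origin at its foot, 45 mm above the worktop
- post_mid: plain dowel post like the others, at the middle of the back rail (rack y = 0). Fixed. Origin at its foot, 45 mm above the worktop
- post_right: plain dowel post like the others, at rack y = -45 mm. Fixed. Origin at its foot, 45 mm above the worktop
- tin: small open steel baking tin, loose, about 0.12 kg, 72 mm long (its x), 30 mm wide (its y), 28 mm high, walls 3 mm; it stands upright on the worktop in front of the rack with its length roughly along rack x. Origin at the centre of its underside; z up. Either short end may go in first
- shaker: bystander: white sugar shaker, 67 mm in diameter, 114 mm high, loose; origin at the centre of its underside
- ramekin: bystander: pale ramekin, 82 mm in diameter, 48 mm high, loose; origin at the centre of its underside
- tape: bystander: roll of brown tape lying flat, 76 mm in diameter, 18 mm high, loose; origin at the centre of its underside
- pad: bystander: order pad lying flat, 130 x 85 x 16 mm, loose; origin at the centre of its underside
Things that resemble listed ones, but are neither listed nor needed, are in the scene too. Several things have the shape of the tin; the one meant has the colours described above.

How it is judged:
On the way, in this order (a step that is already met when the one before it is completed fails the run):
1. a finger touches the ball-topped end post (contact force between the fingers and ball_end above 0.4 N).
2. then the second post from that end (((y of ball_end in the frame of rack above 0 m and contact force between the fingers and post_left above 0.4 N) or (y of ball_end in the frame of rack below 0 m and contact force between the fingers and post_right above 0.4 N))).
3. then the third post, the middle one (contact force between the fingers and post_mid above 0.4 N).
4. then the tin is pushed into the third gap from the ball end, against the back rail (x of tin in the frame of rack above -0.007 m and angle between the x axis of tin and the x axis of rack, either way round below 0.2 rad and angle between tin's own z axis and vertical below 0.1 rad and height (world z) of tin below 0.008 m and ((y of ball_end in the frame of rack above 0 m and y of tin in the frame of rack between -0.0295 and -0.0155 m) or (y of ball_end in the frame of rack below 0 m and y of tin in the frame of rack between 0.0155 and 0.0295 m))), for 0.2 s.
At the end, for the whole second after the job is handed in: the tin stands upright on the worktop in the third gap counted from the ball-topped end, in line with the gap within 0.2 rad, its far end within 8 mm of the back rail, and at rest (all of step 4 and linear speed of tin below 0.02 m/s); the robot touches nothing.
It fails at once if the stub end post is touched (contact force between the fingers and stub_end above 0.4 N).
It fails at once if the fourth post is touched ((y of ball_end in the frame of rack above 0 m and contact force between the fingers and post_right above 0.4 N) or (y of ball_end in the frame of rack below 0 m and contact force between the fingers and post_left above 0.4 N)).
It fails at once if the tin is lifted (height (world z) of tin above 0.015 m).
It fails at once if the tin is tipped (angle between tin's own z axis and vertical above 0.4 rad).
It fails at once if the shaker, ramekin, tape roll or order pad is moved by more than 20 mm (distance of any of shaker, ramekin, tape, pad from where it was at the start of the episode above 0.02 m).
It also fails if it takes over 67 s, if anything falls off the work surface, if the arm or the gripper's body presses on something with over 40 N, if the wrist force passes 120 N, or if a joint passes its speed limit or range.

ROBOT

A 7-joint arm with a two-finger parallel gripper is mounted at the origin on a cart in front of the work surface, level with it; the furniture and walls round the work are solid. World frame = base frame: x ahead of the robot, y to its left, z up, the work surface at z = 0. Lengths are in m, angles in rad, forces in N, time in s.
With the tool pointing down it reaches from about 0.425 to 0.875 m from the base axis. Payload 4.7 kg.
Tool frame: the origin (TCP) lies midway between the tips of the shut fingers; the grasp point (between the pads) lies 19 mm behind it; x points along the fingers, y is the direction in which the jaws open and shut, and the axes are right-handed (so a half turn about x gives the same grasp; the last joint's range is limited). The gripper opens to 87 mm and grips with 3 to 60 N. Pads are 19 mm wide; open, the fingers measure 117 mm over their backs; the gripper's body (75 mm by 190 mm) begins 51 mm behind the grasp point.
Start: joints at [-1.26, 0.321, -0.07, 1.45, 0.023, 1.371, -0.057], TCP at [0.19, 0.622, 0.223] pointing down, gripper open.
Joint ranges: [-2.86, 2.86], [-0.3, 2.09], [-1.38, 1.24], [0.06, 2.45], [-1.56, 4.7], [0.09, 2.05], [-2.69, 2.69]. Speed limits (rad/s): [2.57, 2.57, 3.14, 3.14, 3.14, 3.14, 3.14].

INTERFACE

Orientations are given as a rotation vector (axis times angle).
In Python, from bench import ctrl gives the robot as it stands. The module is installed in compiled form; this text tells all that it offers.
- The arm moves only by the shell command python3 -m jog 'ROWS' [FORCE]. ROWS is JSON, a list of rows, each an object with "rot": the turn, a rotation vector about the tool's x, y, z in units of 5 degrees (1.0 is 5 degrees), a list of three; "travel": the shift along the tool's x, y, z in units of 0.3 m (1.0 is 0.3 m), a list of three; "jaw": the closure, from -1 (fully open) to 1 (shut), so that 0 is half open. In form: [{"rot": [ax, ay, az], "travel": [tx, ty, tz], "jaw": jaw}, ...]. A call has 1 to 8 rows; each row shifts and turns the commanded pose from where the row before left it, along the tool's axes as they then stand; what a row does not reach is not made up. A row lasts 1/10 s, in which the tool goes at most 50 mm and 8.59 degrees, less where a joint would pass 70% of its speed; a pose out of reach is approached as far as the arm can. A call with a number of a shift or a turn outside -1 to 1 is refused whole. A call with a gripper value outside its range is refused whole. The fingers move at their own pace and stop on an object; FORCE is the grip in N (left out, the last holds). Time passes only in rows, so rows that do not move let the fingers close. It gives the time, the measured TCP pose, the force and the opening at its end, in the units of the state.
- ctrl.get_state(): the state, without advancing time (a new reading comes with each control period).
- ctrl.get_image(name): name is "scene" or "side" or "wrist"; returns the picture (400x640x3 uint8, red, green, blue); there is no depth.
- ctrl.camera_model(name): a dict with "mtx" (3x3 intrinsics, pixels), "extrinsics" (4x4, takes a point from world to camera coordinates); the wrist camera has in their place "hand_eye" (4x4, takes a point from camera to tool coordinates, whose origin is the TCP and whose axes are the tool frame's). Camera axes: x right, y up, looking along -z (the intrinsics and any distortion apply to the point x, -y, -z); pixel columns grow to the right and rows downward; lengths in m; the calibration is good to about 2 mm. A picture is of the moment at which its call begins: read the wrist's pose just before it. camera_model takes no time and is no camera call.
- ctrl.close_job(): hands the job in, once; it reports no verdict.
The state is a dict: "time": time; "joint_positions": joint angles; "qd": joint speeds; "joint_torque": joint torques, N m; "position": TCP position; "tool_rot": TCP orientation; "ft_force": force on the tool from outside, world axes, zero at the start; "torque": the same for the moment, N m; "grip_width": opening from 0.0 (shut) to 1.0 (fully open).
Only numpy, scipy, OpenCV 4.12 (cv2) and the standard library are available. Lean on these libraries where they do the work, as an engineer would, in place of code of your own. Each camera call takes 0.05 s, during which the arm holds its last target.

## Working session

There is one attempt and no reset: what is moved stays moved. The work goes in short steps, Python scripts to look and compute and a shell command to move; the robot and the scene stay as the last step left them, time stands still between calls to the robot, and variables do not carry over. Pictures are saved under pics/ and viewed, and the job is handed in when it is done.

```bash
mkdir -p pics; ls
python3 - <<'E'
from bench import ctrl
import cv2, numpy as np
print(ctrl.get_state())
for n in ["scene","side","wrist"]:
    im=ctrl.get_image(n); cv2.imwrite(f"pics/{n}0.png",im[:,:,::-1])
    print(n,{k:np.round(np.array(v),4).tolist() if not isinstance(v,str) else v for k,v in ctrl.camera_model(n).items()})
E
```

```text
pics
{'time': 0.0, 'joint_positions': array([-1.25987409,  0.3217941 , -0.07010122,  1.45171537,  0.02262676,
        1.37079447, -0.05691702]), 'qd': array([ 3.50738122e-04,  5.34918209e-04, -7.36699072e-04, -3.06425899e-04,
        9.49151816e-05,  4.62763540e-04,  4.64201658e-04]), 'joint_torque': array([ 2.49909465e-05, -4.91291821e+01, -4.04321887e-01, -3.12515116e+01,
       -6.40980061e-02,  4.40289569e-02,  1.86002562e-04]), 'position': array([0.18999443, 0.62101454, 0.22146016]), 'tool_rot': array([ 0.23143614,  1.55837833, -0.23445656]), 'ft_force': array([ 0.45368289, -0.69871159, -0.44835344]), 'torque': array([-0.00244662,  0.00552434,  0.04213485]), 'grip_width': 0.9985047700289755}
scene {'mtx': [[403.8283, 0.0, 325.7592], [0.0, 403.8283, 198.5652], [0.0, 0.0, 1.0]], 'extrinsics': [[-0.7159, -0.6978, 0.0235, 0.2818], [0.3322, -0.3109, 0.8905, -0.2795], [-0.6141, 0.6453, 0.4544, -0.548], [0.0, 0.0, 0.0, 1.0]]}
side {'mtx': [[449.018, 0.0, 317.1286], [0.0, 449.018, 201.6684], [0.0, 0.0, 1.0]], 'extrinsics': [[0.8488, -0.5284, -0.0165, -0.5369], [0.3325, 0.5093, 0.7938, -0.1423], [-0.4111, -0.6792, 0.608, -1.0816], [0.0, 0.0, 0.0, 1.0]]}
wrist {'mtx': [[300.3989, 0.0, 314.926], [0.0, 300.3989, 200.1721], [0.0, 0.0, 1.0]], 'hand_eye': [[0.0001, 0.2759, -0.9612, -0.1616], [1.0, -0.0002, 0.0, 0.0005], [-0.0002, -0.9612, -0.2759, -0.0756], [0.0, 0.0, 0.0, 1.0]]}
```

View pics/scene0.png

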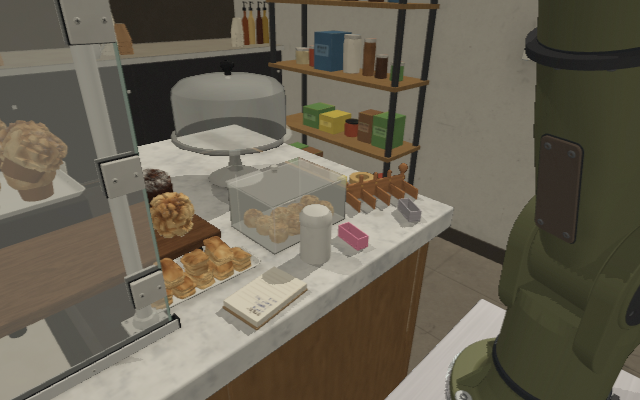

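View pics/side0.png

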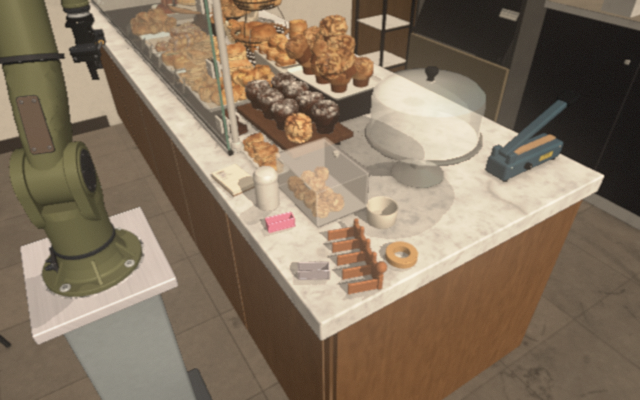

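View pics/wrist0.png

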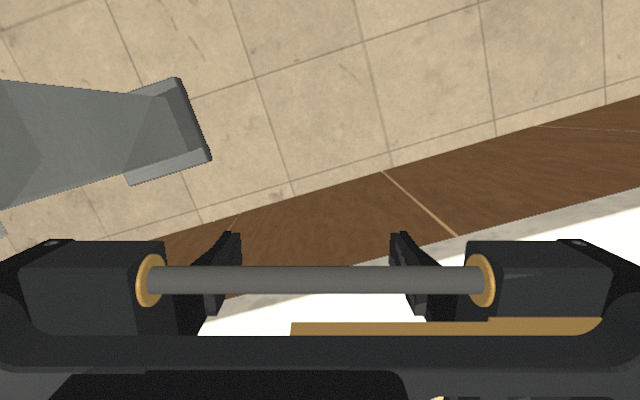

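The grey tin is at scene (408,210) and side (312,271). The pink look-alike is at scene (352,236) and side (280,222). "Steel" fits the grey one, and I'll confirm it in enlarged crops along with which end has the ball.

Run:
```python
import cv2, numpy as np
a=cv2.imread("pics/side0.png")[190:310,250:430]; b=cv2.imread("pics/scene0.png")[150:250,320:460]
cv2.imwrite("pics/crop_side.png",cv2.resize(a,None,fx=4.4,fy=4.4,interpolation=cv2.INTER_CUBIC))
cv2.imwrite("pics/crop_scene.png",cv2.resize(b,None,fx=5,fy=5,interpolation=cv2.INTER_CUBIC))
```

```text
(no output)
```

View pics/crop_side.png

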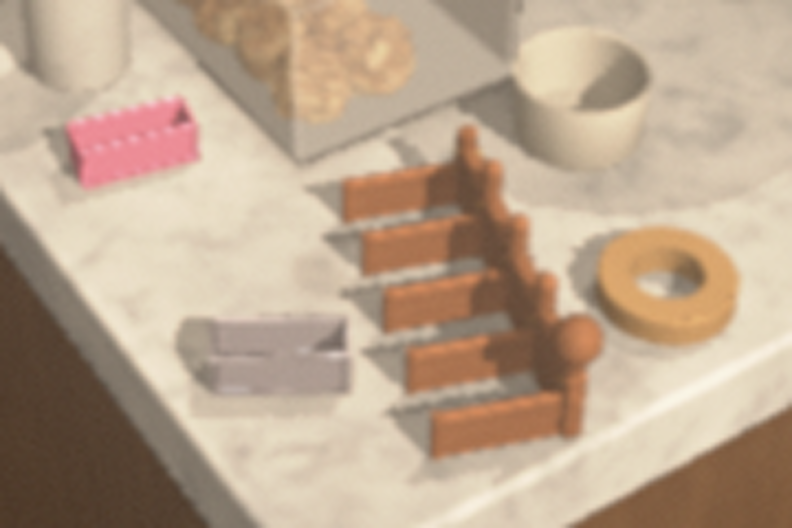

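View pics/crop_scene.png

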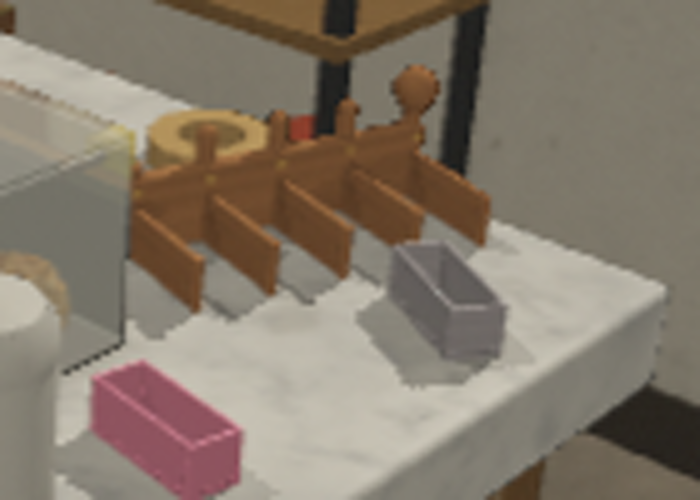

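The crops confirm it: the steel-grey tin stands in front of the rack at side (312,271), and the other one is pink. The ball is at the near end in the side view, about (381,267), and the right end in the scene view, about (403,168). Next I triangulate.

```bash
cat > h.py <<'E'
import numpy as np, cv2
from bench import ctrl
M={n:ctrl.camera_model(n) for n in["scene","side","wrist"]}
for n in M: print(n,[k for k in M[n]],) if len(M[n])>2 else None
def ray(n,uv,T=None):
    m=M[n]; d=np.linalg.inv(np.array(m["mtx"]))@[uv[0],uv[1],1.]; d=np.array([d[0],-d[1],-d[2]])
    if n=="wrist": W=T@np.array(m["hand_eye"])
    else: W=np.linalg.inv(np.array(m["extrinsics"]))
    d=W[:3,:3]@d; return W[:3,3],d/np.linalg.norm(d)
def plane(n,uv,z,T=None):
    o,d=ray(n,uv,T); return o+d*(z-o[2])/d[2]
def tri(a,b):
    (o1,d1),(o2,d2)=a,b
    s=np.linalg.lstsq(np.c_[d1,-d2],o2-o1,rcond=None)[0]
    p,q=o1+s[0]*d1,o2+s[1]*d2; return (p+q)/2,np.linalg.norm(p-q)
def proj(n,p):
    E=np.array(M[n]["extrinsics"]); c=E[:3,:3]@p+E[:3,3]; k=np.array(M[n]["mtx"])@[c[0],-c[1],-c[2]]; return k[:2]/k[2]
def tool():
    s=ctrl.get_state(); T=np.eye(4); T[:3,:3]=cv2.Rodrigues(np.array(s["tool_rot"]))[0]; T[:3,3]=s["position"]; return T,s
E
python3 - <<'E'
from h import *
np.set_printoptions(precision=4,suppress=True)
S=lambda x,y:(250+x/4.4,190+y/4.4); C=lambda x,y:(320+x/5,150+y/5)
p,e=tri(ray("side",S(577,341)),ray("scene",C(415,88))); print("ball",p,e)
for nm,s,c in [("p2",S(545,276),C(346,102)),("p3",S(517,218),C(278,114)),("p4",S(493,164),C(206,128))]:
    p,e=tri(ray("side",s),ray("scene",c)); print(nm,p,e, plane("side",s,.067),plane("scene",c,.067))
print("stub",plane("side",S(467,130),.053))
# divider noses top
for s,c in [((430,412),(489,200)),((407,350),(422,217)),((386,290),(350,233)),((363,235),(277,240)),((343,182),(202,265))]:
    print("nose",plane("side",S(*s),.03),plane("scene",C(*c),.03))
for s in [(218,320),(348,320),(348,357),(208,357)]: print("tin rim side",plane("side",S(*s),.028))
for c in [(390,248),(445,242),(504,310),(446,325)]: print("tin rim scene",plane("scene",C(*c),.028))
print(plane("side",S(582,95),.048),plane("side",S(665,285),.018))
print(np.linalg.inv(M["side"]["extrinsics"])[:3,3],np.linalg.inv(M["scene"]["extrinsics"])[:3,3]); print(tool()[0])
E
```

```text
ball [ 0.5225 -0.4375  0.0632] 0.0007578296888035302
p2 [ 0.5372 -0.3931  0.063 ] 0.0009688187209736651 [ 0.535  -0.3959  0.067 ] [ 0.5311 -0.3846  0.067 ]
p3 [ 0.5513 -0.3511  0.0636] 0.0006858282090011456 [ 0.5493 -0.3537  0.067 ] [ 0.546  -0.3443  0.067 ]
p4 [ 0.5666 -0.3092  0.0631] 0.000982122616256986 [ 0.5644 -0.3123  0.067 ] [ 0.5603 -0.3017  0.067 ]
stub [ 0.5797 -0.2682  0.053 ]
nose [ 0.4545 -0.412   0.03  ] [ 0.4492 -0.4063  0.03  ]
nose [ 0.4687 -0.3714  0.03  ] [ 0.462  -0.3628  0.03  ]
nose [ 0.484  -0.3297  0.03  ] [ 0.4767 -0.3199  0.03  ]
nose [ 0.4972 -0.2878  0.03  ] [ 0.4975 -0.2861  0.03  ]
nose [ 0.5118 -0.2454  0.03  ] [ 0.5061 -0.2371  0.03  ]
tin rim side [ 0.3996 -0.2991  0.028 ]
tin rim side [ 0.4563 -0.3357  0.028 ]
tin rim side [ 0.4419 -0.3576  0.028 ]
tin rim side [ 0.3821 -0.3191  0.028 ]
tin rim scene [ 0.4548 -0.3244  0.028 ]
tin rim scene [ 0.4394 -0.3507  0.028 ]
tin rim scene [ 0.3788 -0.3105  0.028 ]
tin rim scene [ 0.3898 -0.2776  0.028 ]
[ 0.6572 -0.2739  0.048 ] [ 0.6181 -0.3972  0.018 ]
[ 0.0584 -0.9459  0.7617] [-0.0419  0.4633  0.4914]
[[-0.0004  0.2924  0.9563  0.19  ]
 [-0.0014  0.9563 -0.2924  0.6212]
 [-1.     -0.0015  0.0001  0.2217]
 [ 0.      0.      0.      1.    ]]
```

```bash
python3 - <<'E'
from h import *
np.set_printoptions(precision=3,suppress=True)
for nm,uv,z in [("shaker base",(266,207),0),("glasscase end base",(236,152),0),("case front foot",(205,120),0),("box near bottom",(318,226),0),("box left bottom",(291,202),0),("box right bottom",(362,207),0),("counter corner",(322,333),0),("counter edge",(240,225),0),("counter edge",(105,62),0),("pad",(232,178),0.016),("pink",(280,226),0)]:
    print(nm,plane("side",uv,z))
for nm,uv,z in [("case foot scene",(160,325),0),("shaker base",(315,262),0),("shaker top",(316,210),.114),("box top near",(263,188),0.09),("box bot near",(272,247),0),("box bot right",(345,215),0),("pad",(265,298),.016)]:
    print(nm,plane("scene",uv,z))
print("box near vert", tri(ray("side",(317,190)),ray("scene",(345,186))))
E
python3 - <<'E'
import cv2
a=cv2.imread("pics/side0.png")[60:260,180:440]
cv2.imwrite("pics/crop2.png",cv2.resize(a,None,fx=3,fy=3,interpolation=cv2.INTER_CUBIC))
E
```

```text
shaker base [ 0.443 -0.038  0.   ]
glasscase end base [0.492 0.278 0.   ]
case front foot [0.489 0.552 0.   ]
box near bottom [ 0.52  -0.185  0.   ]
box left bottom [ 0.511 -0.056  0.   ]
box right bottom [ 0.664 -0.183  0.   ]
counter corner [ 0.351 -0.471  0.   ]
counter edge [ 0.351 -0.07   0.   ]
counter edge [0.303 1.398 0.   ]
pad [0.413 0.122 0.016]
pink [ 0.437 -0.131  0.   ]
case foot scene [0.49 0.29 0.  ]
shaker base [ 0.438 -0.014 -0.   ]
shaker top [ 0.447 -0.024  0.114]
box top near [ 0.636 -0.04   0.09 ]
box bot near [0.541 0.015 0.   ]
box bot right [ 0.527 -0.205  0.   ]
pad [0.407 0.138 0.016]
box near vert (array([ 0.517, -0.178,  0.101]), np.float64(0.021641987191047707))
```

View pics/crop2.png

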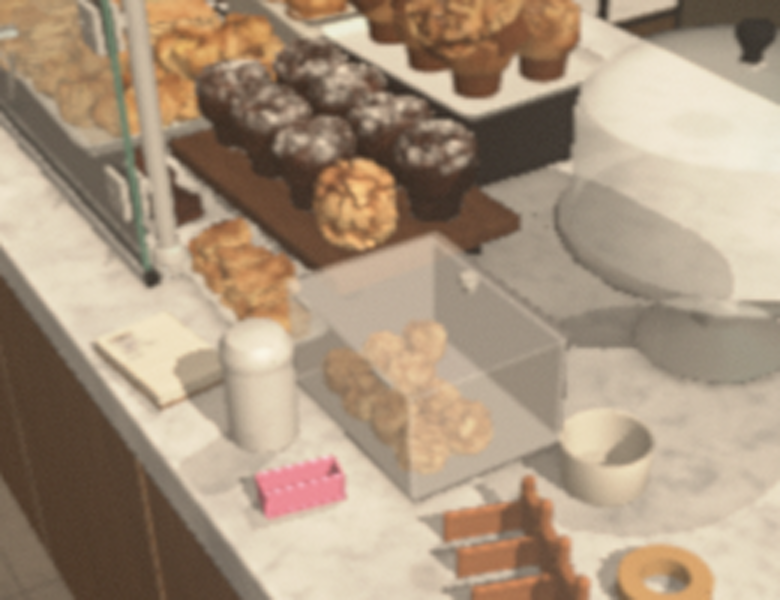

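```bash
python3 -m jog '[{"rot":[0,0,0],"travel":[0,-0.124,0.052],"jaw":1},{"rot":[0,0,0],"travel":[0,-0.124,0.052],"jaw":1},{"rot":[0,0,0],"travel":[0,-0.124,0.052],"jaw":1},{"rot":[0,0,0],"travel":[0,-0.124,0.052],"jaw":1},{"rot":[0,0,0],"travel":[0,-0.124,0.052],"jaw":1}]' 10; python3 -m jog '[{"rot":[0,0,0],"travel":[0,-0.062,0.117],"jaw":1},{"rot":[0,0,0],"travel":[0,-0.062,0.117],"jaw":1},{"rot":[0,0,0],"travel":[0,-0.062,0.117],"jaw":1},{"rot":[0,0,0],"travel":[0,-0.062,0.117],"jaw":1},{"rot":[0,0,0],"travel":[0,-0.062,0.117],"jaw":1}]'
```

```text
time: 0.65
position: [0.2103, 0.4191, 0.2222]
tool_rot: [0.233, 1.558, -0.233]
ft_force: [-0.4, -1.4, 1.9]
grip_width: 0.631
time: 1.15
position: [0.3518, 0.2792, 0.2226]
tool_rot: [0.233, 1.558, -0.232]
ft_force: [1.4, -0.4, 0.3]
grip_width: 0.176
```

```bash
python3 -m jog '[{"rot":[0,0,0],"travel":[0,-0.097,0.097],"jaw":1},{"rot":[0,0,0],"travel":[0,-0.097,0.097],"jaw":1},{"rot":[0,0,0],"travel":[0,-0.097,0.097],"jaw":1},{"rot":[0,0,0],"travel":[0,-0.123,0.081],"jaw":1},{"rot":[0,0,0],"travel":[0,-0.123,0.081],"jaw":1},{"rot":[0,0,0],"travel":[0,-0.123,0.081],"jaw":1},{"rot":[0,0,0],"travel":[0,-0.123,0.081],"jaw":1}]'; python3 -m jog '[{"rot":[0,0,0],"travel":[0,-0.137,0.042],"jaw":1},{"rot":[0,0,0],"travel":[0,-0.137,0.042],"jaw":1},{"rot":[0,0,0],"travel":[0,-0.137,0.042],"jaw":1},{"rot":[0,0,0],"travel":[0,-0.137,0.042],"jaw":1},{"rot":[0,0,0],"travel":[0,-0.137,0.042],"jaw":1},{"rot":[0.2,0,0],"travel":[0,-0.137,0.042],"jaw":1},{"rot":[0.2,0,0],"travel":[0,-0.137,0.042],"jaw":1},{"rot":[0,0,0],"travel":[0,0,0],"jaw":1}]'
python3 - <<'E'
from h import *
T,s=tool(); im=ctrl.get_image("wrist"); cv2.imwrite("pics/wrist1.png",im[:,:,::-1]); np.save("T1.npy",T); print(T,s["ft_force"])
E
```

```text
time: 1.85
position: [0.4587, 0.0003, 0.2225]
tool_rot: [0.233, 1.558, -0.232]
ft_force: [0.8, -0.1, -0.4]
grip_width: 0.007
time: 2.65
position: [0.4556, -0.3056, 0.2225]
tool_rot: [0.264, 1.555, -0.273]
ft_force: [-0.1, 0.6, 1.4]
grip_width: 0.006
[[-2.00919457e-03  3.34893809e-01  9.42253734e-01  4.55630722e-01]
 [-5.46046828e-03  9.42237915e-01 -3.34899829e-01 -3.05554690e-01]
 [-9.99983073e-01 -5.81802555e-03 -6.44622794e-05  2.22529522e-01]
 [ 0.00000000e+00  0.00000000e+00  0.00000000e+00  1.00000000e+00]] [-0.07967383  0.58251091  1.39856038]
```

View pics/wrist1.png

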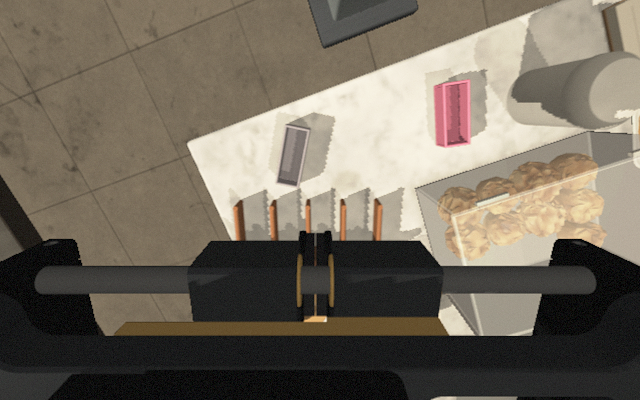

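Run:
```python
import cv2
a=cv2.imread("pics/wrist1.png")[110:245,220:400]
cv2.imwrite("pics/crop3.png",cv2.resize(a,None,fx=4.4,fy=4.4,interpolation=cv2.INTER_CUBIC))
```

```text
(no output)
```

View pics/crop3.png

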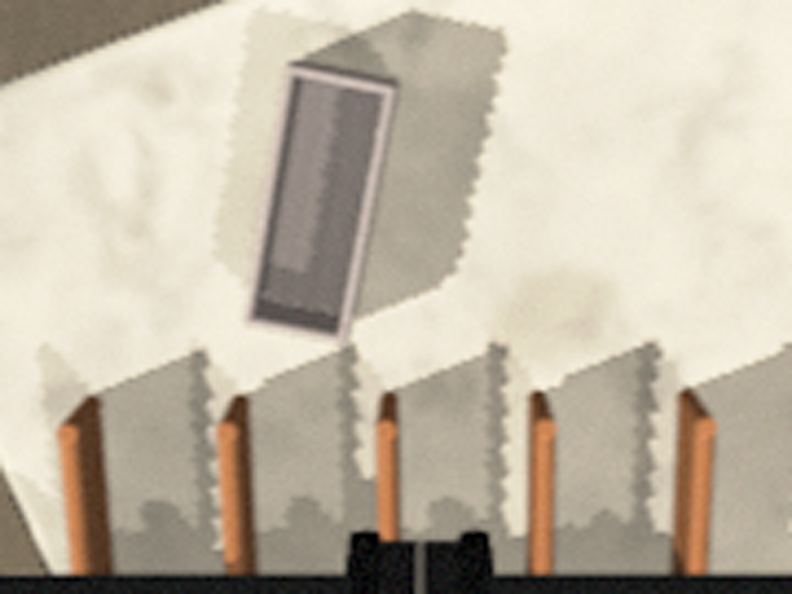

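```bash
cat >> h.py <<'E'
def rackframe(o,yaw):
    c,s=np.cos(yaw),np.sin(yaw); R=np.array([[c,-s],[s,c]]); return lambda p:R.T@(np.asarray(p)[:2]-o)
E
python3 - <<'E'
from h import *
np.set_printoptions(precision=4,suppress=True)
T=np.load("T1.npy"); W=lambda x,y,z:plane("wrist",(220+x/4.4,110+y/4.4),z,T)
N=np.array([W(x,y,.03)[:2] for x,y in [(70,427),(231,424),(388,421),(543,422),(704,424)]]); print(N)
d=np.polyfit(range(5),N,1); v=d[0]; print("pitch",np.linalg.norm(v)); yaw=np.arctan2(-v[0],v[1]); print("yaw",yaw,np.degrees(yaw))
mid=N.mean(0); o=mid+0.03*np.array([np.cos(yaw),np.sin(yaw)]); print("origin",o)
f=rackframe(o,yaw)
tin=np.array([W(x,y,.028)[:2] for x,y in [(292,66),(397,83),(343,338),(249,320)]])
print(tin, tin.mean(0), "rack",f(tin.mean(0)),[f(t) for t in tin])
e=tin[2]-tin[1]+tin[3]-tin[0]; print("tin yaw",np.degrees(np.arctan2(e[1],e[0])), np.linalg.norm(tin[1]-tin[2]),np.linalg.norm(tin[1]-tin[0]))
print("ball",f([.5225,-.4375]),"p3",f([.5513,-.3511]),"side p2",f([.535,-.3959]))
tz=np.degrees(np.arctan2(T[1,2],T[0,2])); print("tool z yaw",tz,"TCP rack",f(T[:2,3]))
np.save("rack.npy",[o[0],o[1],yaw])
E
```

```text
[[ 0.4557 -0.41  ]
 [ 0.4699 -0.367 ]
 [ 0.4838 -0.3251]
 [ 0.4985 -0.2843]
 [ 0.5141 -0.2419]]
pitch 0.04433499217683798
yaw -0.3341440172211083 -19.145041936316204
origin [ 0.5127 -0.3355]
[[ 0.3846 -0.316 ]
 [ 0.3979 -0.2915]
 [ 0.4576 -0.3289]
 [ 0.4442 -0.3516]] [ 0.4211 -0.322 ] rack [-0.091  -0.0173] [array([-0.1274, -0.0236]), array([-0.1229,  0.0039]), array([-0.0543, -0.0119]), array([-0.0595, -0.0377])]
tin yaw -31.485073046548216 0.07045319365407465 0.02780237627639013
ball [ 0.0427 -0.0932] p3 [ 0.0415 -0.0021] side p2 [ 0.0408 -0.0498]
tool z yaw -19.566446781237484 TCP rack [-0.0638  0.0095]
```

```bash
python3 -m jog '[{"rot":[0,0,0],"travel":[0,-0.083,0.089],"jaw":1},{"rot":[0,0,0],"travel":[0,-0.083,0.089],"jaw":1},{"rot":[0,0,0],"travel":[0,-0.083,0.089],"jaw":1},{"rot":[0,0,0],"travel":[0,-0.083,0.089],"jaw":1},{"rot":[0,0,0],"travel":[0.125,0,0],"jaw":1},{"rot":[0,0,0],"travel":[0.125,0,0],"jaw":1},{"rot":[0,0,0],"travel":[0.125,0,0],"jaw":1},{"rot":[0,0,0],"travel":[0,0,0],"jaw":1}]'
python3 - <<'E'
from h import *
T,s=tool(); r=np.load("rack.npy"); print(rackframe(r[:2],r[2])(T[:2,3]),T[2,3],s["ft_force"])
for n in("scene","side"):
    im=ctrl.get_image(n)[:,:,::-1]; c=im[130:330,250:450] if n=="side" else im[100:260,300:460]
    cv2.imwrite(f"pics/{n}2.png",cv2.resize(c,None,fx=3,fy=3,interpolation=cv2.INTER_CUBIC))
E
```

```text
time: 3.5
position: [0.5251, -0.4228, 0.1041]
tool_rot: [0.264, 1.564, -0.254]
ft_force: [-0.7, 1.2, -1.2]
grip_width: 0.005
[ 0.04029523 -0.07839519] 0.10405940699336584 [-0.7352665   1.15677217 -1.1827844 ]
```

View pics/side2.png

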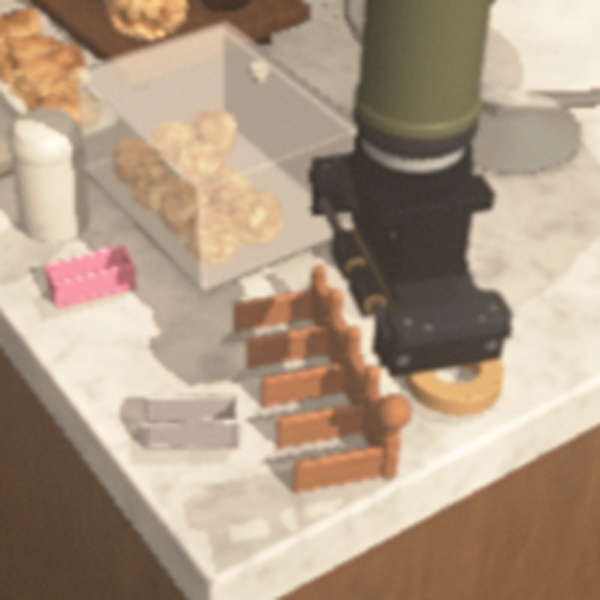

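View pics/scene2.png

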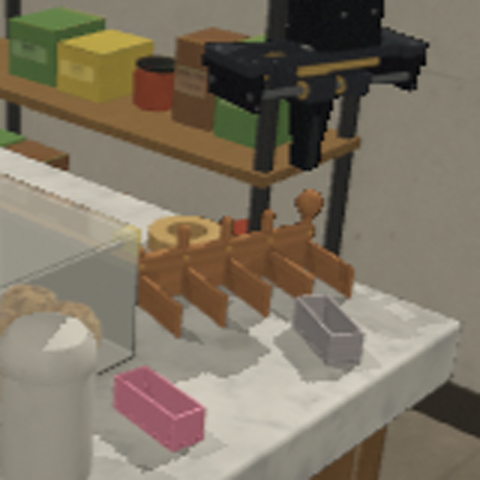

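```bash
python3 -m jog '[{"rot":[0,0,0],"travel":[0,-0.04,0.008],"jaw":1},{"rot":[0,0,0],"travel":[0.06,0,0],"jaw":1},{"rot":[0,0,0],"travel":[0.01,0,0],"jaw":1},{"rot":[0,0,0],"travel":[0,0,0],"jaw":1}]'
python3 - <<'E'
from h import *
T,s=tool(); r=np.load("rack.npy"); print(rackframe(r[:2],r[2])(T[:2,3]),T[2,3],s["ft_force"])
E
```

```text
time: 4.0
position: [0.5247, -0.4394, 0.0882]
tool_rot: [0.261, 1.556, -0.26]
ft_force: [-0.3, 0.3, 0.8]
grip_width: 0.006
[ 0.04534623 -0.09424516] 0.08817444021305383 [-0.29005249  0.26308967  0.77344691]
```

```bash
for i in 1 2; do python3 -m jog '[{"rot":[0,0,0],"travel":[0.01,0,0],"jaw":1},{"rot":[0,0,0],"travel":[0,0,0],"jaw":1}]' | egrep 'pos|ft'; done
```

```text
position: [0.5252, -0.4397, 0.0859]
ft_force: [0.1, -0.7, -1.2]
position: [0.5251, -0.4397, 0.0828]
ft_force: [0.2, 0.3, 0.6]
```

```bash
for i in 1 2; do python3 -m jog '[{"rot":[0,0,0],"travel":[0.01,0,0],"jaw":1},{"rot":[0,0,0],"travel":[0,0,0],"jaw":1}]' | egrep 'pos|ft'; done
```

```text
position: [0.5249, -0.4397, 0.0796]
ft_force: [-0.6, 0.3, 0.3]
position: [0.5253, -0.4401, 0.0782]
ft_force: [-1.7, 1.3, 4.8]
```

```bash
python3 -m jog '[{"rot":[0,0,0],"travel":[0.006,0,0],"jaw":1},{"rot":[0,0,0],"travel":[0,0,0],"jaw":1}]' | egrep 'pos|ft'
python3 - <<'E'
from h import *
print(ctrl.get_state()["ft_force"])
im=ctrl.get_image("scene")[:,:,::-1]
cv2.imwrite("pics/scene3.png",cv2.resize(im[100:220,340:460],None,fx=4,fy=4,interpolation=cv2.INTER_CUBIC))
E
```

```text
position: [0.5253, -0.4402, 0.0779]
ft_force: [-3.0, 3.9, 14.3]
[-3.01459704  3.90071871 14.26557715]
```

View pics/scene3.png

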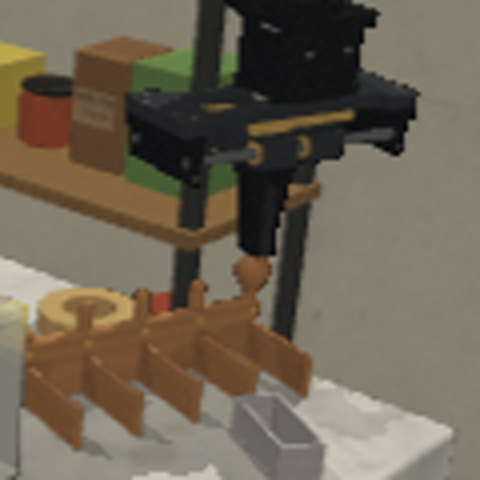

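```bash
python3 -m jog '[{"rot":[0,0,0],"travel":[-0.05,0,0],"jaw":1},{"rot":[0,0,0],"travel":[0,0,0],"jaw":1},{"rot":[0,0,0],"travel":[0,0.15,0],"jaw":1},{"rot":[0,0,0],"travel":[0,0,0],"jaw":1},{"rot":[0,0,0],"travel":[0.06,0,0],"jaw":1},{"rot":[0,0,0],"travel":[0,0,0],"jaw":1}]'
python3 - <<'E'
from h import *
T,s=tool(); r=np.load("rack.npy"); print(rackframe(r[:2],r[2])(T[:2,3]),T[2,3],s["ft_force"])
E
```

```text
time: 5.65
position: [0.538, -0.3964, 0.069]
tool_rot: [0.262, 1.559, -0.26]
ft_force: [-0.9, 0.3, -0.6]
grip_width: 0.006
[ 0.04380435 -0.04928677] 0.06901196530254217 [-0.87699147  0.2850852  -0.5842507 ]
```

```bash
for i in 1 2; do python3 -m jog '[{"rot":[0,0,0],"travel":[0.008,0,0],"jaw":1},{"rot":[0,0,0],"travel":[0,0,0],"jaw":1}]' | egrep 'pos|ft'; done
```

```text
position: [0.5387, -0.3984, 0.0693]
ft_force: [0.2, -0.5, -0.4]
position: [0.5395, -0.3979, 0.0674]
ft_force: [0.3, 0.2, -0.3]
```

```bash
for i in 1 2; do python3 -m jog '[{"rot":[0,0,0],"travel":[0.006,0,0],"jaw":1},{"rot":[0,0,0],"travel":[0,0,0],"jaw":1}]' | egrep 'pos|ft'; done
```

```text
position: [0.5397, -0.3979, 0.0668]
ft_force: [-0.9, 0.5, 4.2]
position: [0.5397, -0.3979, 0.0664]
ft_force: [-4.5, 3.3, 12.8]
```

```bash
python3 -m jog '[{"rot":[0,0,0],"travel":[-0.04,0,0],"jaw":1},{"rot":[0,0,0],"travel":[0,0,0],"jaw":1},{"rot":[0,0,0],"travel":[0,0.153,0],"jaw":1},{"rot":[0,0,0],"travel":[0,0,0],"jaw":1},{"rot":[0,0,0],"travel":[0.03,0,0],"jaw":1},{"rot":[0,0,0],"travel":[0,0,0],"jaw":1}]'
python3 - <<'E'
from h import *
T,s=tool(); r=np.load("rack.npy"); print(rackframe(r[:2],r[2])(T[:2,3]),T[2,3],s["ft_force"])
E
python3 -m jog '[{"rot":[0,0,0],"travel":[0.008,0,0],"jaw":1},{"rot":[0,0,0],"travel":[0,0,0],"jaw":1}]' | egrep 'pos|ft'
```

```text
time: 7.05
position: [0.5562, -0.3533, 0.0669]
tool_rot: [0.26, 1.553, -0.259]
ft_force: [0.6, 1.7, 2.6]
grip_width: 0.005
[ 0.04684042 -0.00257167] 0.0669108095961394 [0.61351064 1.74387452 2.61036636]
position: [0.556, -0.3538, 0.0664]
ft_force: [-0.0, 5.0, 14.3]
```

```bash
python3 -m jog '[{"rot":[0,0,0],"travel":[-0.14,0,0],"jaw":1},{"rot":[0,0,0],"travel":[-0.14,0,0],"jaw":1},{"rot":[0,0,0],"travel":[0,-0.052,-0.113],"jaw":1},{"rot":[0,0,0],"travel":[0,-0.052,-0.113],"jaw":1},{"rot":[0,0,0],"travel":[0,-0.052,-0.113],"jaw":1},{"rot":[0,0,0],"travel":[0,-0.052,-0.113],"jaw":1},{"rot":[0,0,0],"travel":[0,0,0],"jaw":1},{"rot":[0,0,0],"travel":[0,0,0],"jaw":1}]'
python3 - <<'E'
from h import *
T,s=tool(); r=np.load("rack.npy"); print(rackframe(r[:2],r[2])(T[:2,3]),T[2,3],s["ft_force"],np.degrees(np.arctan2(T[1,2],T[0,2])))
im=ctrl.get_image("side")[:,:,::-1]
cv2.imwrite("pics/side4.png",cv2.resize(im[150:330,230:430],None,fx=3,fy=3,interpolation=cv2.INTER_CUBIC))
E
```

```text
time: 8.05
position: [0.405, -0.3695, 0.1482]
tool_rot: [0.263, 1.554, -0.262]
ft_force: [0.6, -0.1, -1.2]
grip_width: 0.006
[-0.09063029 -0.06748141] 0.14817762787015384 [ 0.56163794 -0.0770421  -1.24250027] -19.174086774865025
```

View pics/side4.png

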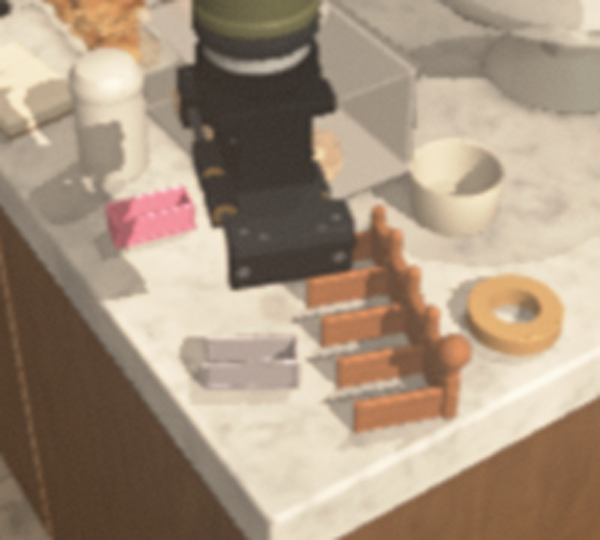

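```bash
python3 -m jog '[{"rot":[0,0,0],"travel":[0.11,0,0],"jaw":1},{"rot":[0,0,0],"travel":[0.11,0,0],"jaw":1},{"rot":[0,0,0],"travel":[0.11,0,0.005],"jaw":1},{"rot":[0,0,0],"travel":[0.11,0,0.005],"jaw":1},{"rot":[0,0,0],"travel":[0,0,0],"jaw":1},{"rot":[0,0,0],"travel":[0,0,0],"jaw":1}]'
python3 - <<'E'
from h import *
T,s=tool(); r=np.load("rack.npy"); print(rackframe(r[:2],r[2])(T[:2,3]),T[2,3],s["ft_force"],np.degrees(np.arctan2(T[1,2],T[0,2])))
for n in("scene","side"):
    im=ctrl.get_image(n)[:,:,::-1]; c=im[150:330,230:430] if n=="side" else im[100:260,300:460]
    cv2.imwrite(f"pics/{n}5.png",cv2.resize(c,None,fx=3,fy=3,interpolation=cv2.INTER_CUBIC))
E
```

```text
time: 8.7
position: [0.4091, -0.3701, 0.0163]
tool_rot: [0.259, 1.557, -0.261]
ft_force: [-0.3, -0.8, -0.8]
grip_width: 0.003
[-0.08654876 -0.06671042] 0.01628582223583735 [-0.31753472 -0.75337959 -0.77527927] -18.97772278073802
```

View pics/side5.png

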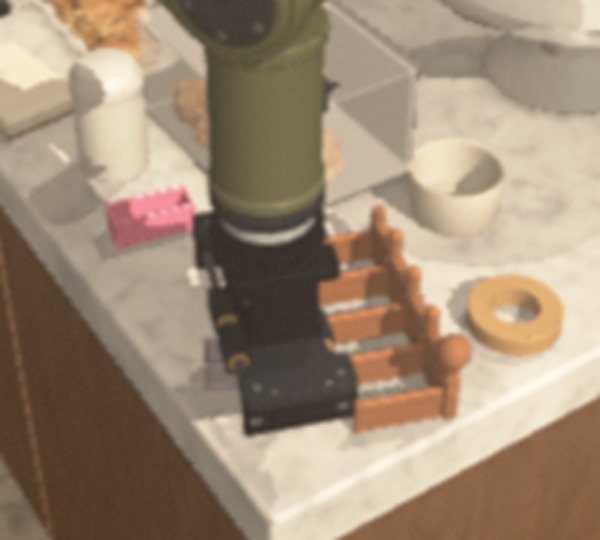

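View pics/scene5.png

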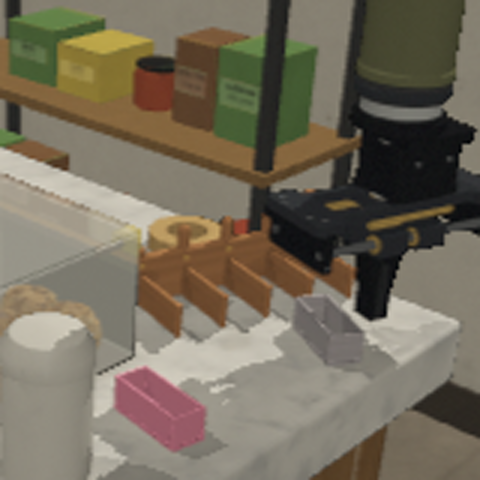

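```bash
python3 -m jog '[{"rot":[0,0,0],"travel":[0.013,0.02,0],"jaw":1},{"rot":[0,0,0],"travel":[0,0.022,0],"jaw":1},{"rot":[0,0,0],"travel":[0,0.022,0],"jaw":1},{"rot":[0,0,0],"travel":[0,0.022,0],"jaw":1},{"rot":[0,0,0],"travel":[0,0.022,0],"jaw":1},{"rot":[0,0,0],"travel":[0,0.022,0],"jaw":1},{"rot":[0,0,0],"travel":[0,0.022,0],"jaw":1},{"rot":[0,0,0],"travel":[0,0,0],"jaw":1}]'
python3 - <<'E'
from h import *
T,s=tool(); r=np.load("rack.npy"); print(rackframe(r[:2],r[2])(T[:2,3]),T[2,3],s["ft_force"],np.degrees(np.arctan2(T[1,2],T[0,2])))
for n in("scene",):
    im=ctrl.get_image(n)[:,:,::-1]; c=im[150:250,320:460]; cv2.imwrite(f"pics/{n}6.png",cv2.resize(c,None,fx=5,fy=5,interpolation=cv2.INTER_CUBIC))
E
```

```text
time: 9.6
position: [0.4243, -0.3252, 0.0124]
tool_rot: [0.26, 1.555, -0.258]
ft_force: [-0.2, -0.2, 0.5]
grip_width: 0.005
[-0.08689099 -0.01932067] 0.012368718022817957 [-0.24081803 -0.22055705  0.46871397] -18.916390533501502
```

View pics/scene6.png

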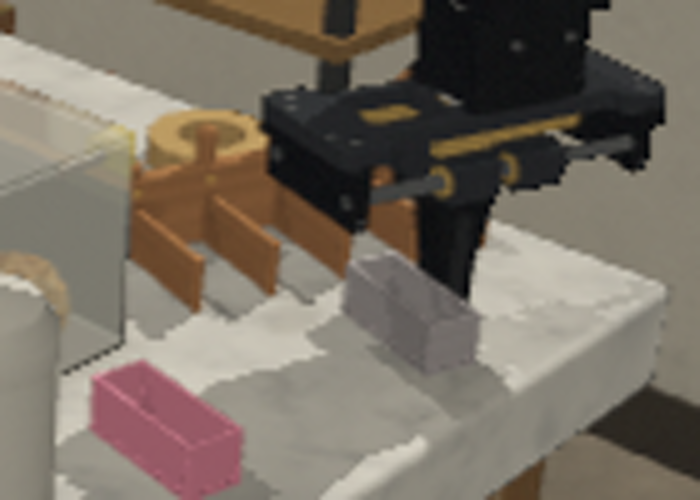

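```bash
cat > tinm.py <<'E'
from h import *
def meas(c,f=(5,320,150),n="scene",T=None):
    r=np.load("rack.npy"); g=rackframe(r[:2],r[2])
    P=np.array([g(plane(n,(f[1]+x/f[0],f[2]+y/f[0]),.028,T)) for x,y in c]); e=P[1]-P[0]+P[2]-P[3]
    a=np.degrees(np.arctan2(e[1],e[0])); print("centre",P.mean(0).round(4),"ang",a.round(1),"L",np.linalg.norm(e)/2,"W",np.linalg.norm(P[1]-P[2]),np.linalg.norm(P[0]-P[3]))
# order: near-left(rear,+y), front +y, front -y, rear -y
E
python3 - <<'E'
from tinm import *
meas([(446,325),(390,248),(445,242),(504,310)])
meas([(425,332),(344,264),(393,250),(479,315)])
E
```

```text
centre [-0.0981 -0.0132] ang -15.6 L 0.07644121632986545 W 0.030525106118347987 0.03470224069599909
centre [-0.0986  0.009 ] ang -2.8 L 0.07315620982264821 W 0.0317652186574902 0.033853251095782785
```

```bash
python3 -m jog '[{"rot":[0,0,0],"travel":[0,0.018,0],"jaw":1},{"rot":[0,0,0],"travel":[0,0.018,0],"jaw":1},{"rot":[0,0,0],"travel":[0,0.018,0],"jaw":1},{"rot":[0,0,0],"travel":[0,0,0],"jaw":1},{"rot":[0,0,0],"travel":[0,-0.05,0],"jaw":1},{"rot":[0,0,0],"travel":[-0.14,0,0],"jaw":1},{"rot":[0,0,0],"travel":[-0.14,0.0,0],"jaw":1},{"rot":[0,0,0],"travel":[-0.14,0.03,0],"jaw":1}]'
python3 -m jog '[{"rot":[0,0,0],"travel":[-0.1,0.06,0.08],"jaw":1},{"rot":[0,0,0],"travel":[-0.1,0.04,0.08],"jaw":1},{"rot":[0,0,0],"travel":[0,0,0],"jaw":1},{"rot":[0,0,0],"travel":[0,0,0],"jaw":1}]'
python3 - <<'E'
from h import *
T,s=tool(); r=np.load("rack.npy"); np.save("T2.npy",T); print(rackframe(r[:2],r[2])(T[:2,3]),T[2,3],s["ft_force"],np.degrees(np.arctan2(T[1,2],T[0,2])))
im=ctrl.get_image("wrist")[:,:,::-1]; cv2.imwrite("pics/wrist2.png",im); cv2.imwrite("pics/wrist2c.png",cv2.resize(im[110:245,220:400],None,fx=4.4,fy=4.4,interpolation=cv2.INTER_CUBIC))
E
```

```text
time: 10.45
position: [0.4259, -0.318, 0.1397]
tool_rot: [0.262, 1.556, -0.263]
ft_force: [0.6, 1.1, 0.9]
grip_width: 0.001
time: 10.85
position: [0.4826, -0.3041, 0.1986]
tool_rot: [0.259, 1.555, -0.26]
ft_force: [-0.5, -0.2, 0.2]
grip_width: 0.003
[-0.03880507  0.0197507 ] 0.19859516805761696 [-0.47559933 -0.15535466  0.21132025] -18.942418679521
```

View pics/wrist2c.png

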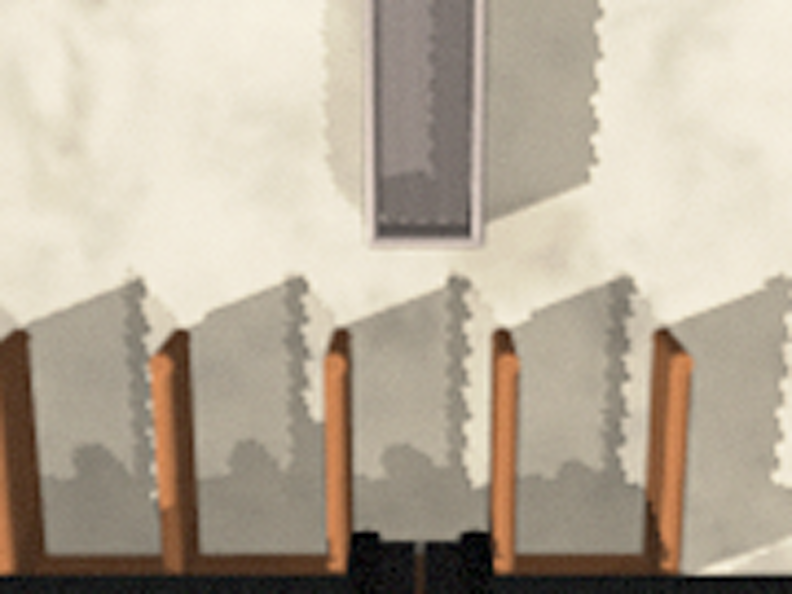

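Run:
```python
from h import *
im=cv2.imread("pics/wrist2.png"); cv2.imwrite("pics/wrist2d.png",cv2.resize(im[70:205,240:420],None,fx=4.4,fy=4.4,interpolation=cv2.INTER_CUBIC))
T=np.load("T2.npy"); r=np.load("rack.npy"); g=rackframe(r[:2],r[2]); W=lambda x,y,z:g(plane("wrist",(220+x/4.4,110+y/4.4),z,T))
for x in (338,507): print("nose",W(x,360,.03))
for c in [(367,244),(483,244),(367,2),(487,2)]: print("tin",W(*c,.028))
```

```text
nose [-0.02945204 -0.00038816]
nose [-0.02962127  0.0431929 ]
tin [-0.05927316  0.00721937]
tin [-0.05938579  0.03658028]
tin [-0.11797162  0.00762017]
tin [-0.11807985  0.03652322]
```

View pics/wrist2d.png

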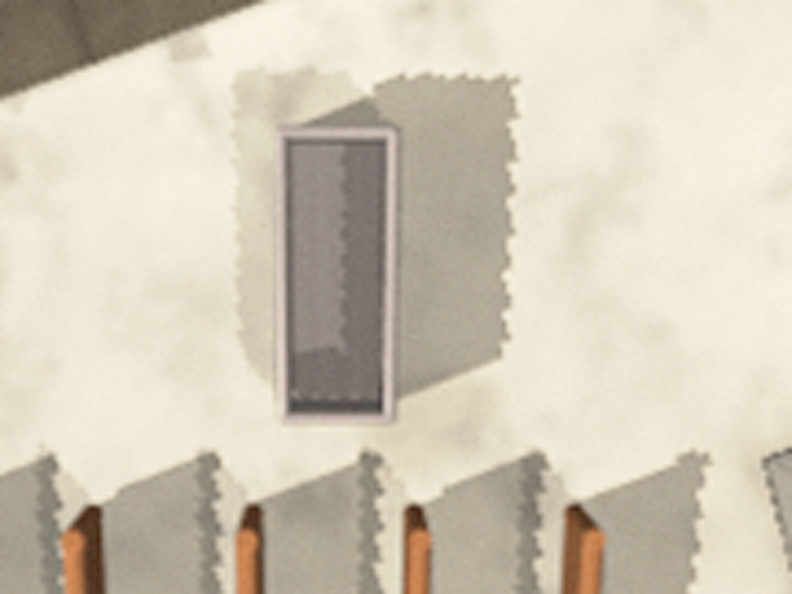

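```bash
python3 -m jog '[{"rot":[0,0,0],"travel":[0,0.002,-0.1],"jaw":1},{"rot":[0,0,0],"travel":[0,0.002,-0.1],"jaw":1},{"rot":[0,0,0],"travel":[0,0.002,-0.1],"jaw":1},{"rot":[0,0,0],"travel":[0,0,-0.1],"jaw":1},{"rot":[0,0,0],"travel":[0.12,0,0],"jaw":1},{"rot":[0,0,0],"travel":[0.12,0,0],"jaw":1},{"rot":[0,0,0],"travel":[0.12,0,0],"jaw":1},{"rot":[0,0,0],"travel":[0,0,0],"jaw":1}]'
python3 - <<'E'
from h import *
T,s=tool(); r=np.load("rack.npy"); print(rackframe(r[:2],r[2])(T[:2,3]),T[2,3],s["ft_force"],np.degrees(np.arctan2(T[1,2],T[0,2])))
E
```

```text
time: 11.7
position: [0.3638, -0.2618, 0.0859]
tool_rot: [0.262, 1.567, -0.263]
ft_force: [-0.8, 0.8, -0.1]
grip_width: 0.003
[-0.16489257  0.02080495] 0.08586147822360016 [-0.83412329  0.75152727 -0.10056405] -19.128048032171865
```

```bash
python3 -m jog '[{"rot":[0,0,0],"travel":[0.12,0,0.01],"jaw":1},{"rot":[0,0,0],"travel":[0.12,0,0.01],"jaw":1},{"rot":[0,0,0],"travel":[0,0,0],"jaw":1},{"rot":[0,0,0],"travel":[0,0,0],"jaw":1}]'
python3 - <<'E'
from h import *
T,s=tool(); r=np.load("rack.npy"); print(rackframe(r[:2],r[2])(T[:2,3]),T[2,3],s["ft_force"],np.degrees(np.arctan2(T[1,2],T[0,2])))
im=ctrl.get_image("scene")[:,:,::-1]; c=im[150:250,320:460]; cv2.imwrite(f"pics/scene7.png",cv2.resize(c,None,fx=5,fy=5,interpolation=cv2.INTER_CUBIC))
E
```

```text
time: 12.1
position: [0.3741, -0.2661, 0.0193]
tool_rot: [0.261, 1.557, -0.262]
ft_force: [0.6, -0.7, 0.5]
grip_width: 0.003
[-0.15370264  0.02009751] 0.019250440175705 [ 0.60714698 -0.67621045  0.49841974] -19.08983884061969
```

View pics/scene7.png

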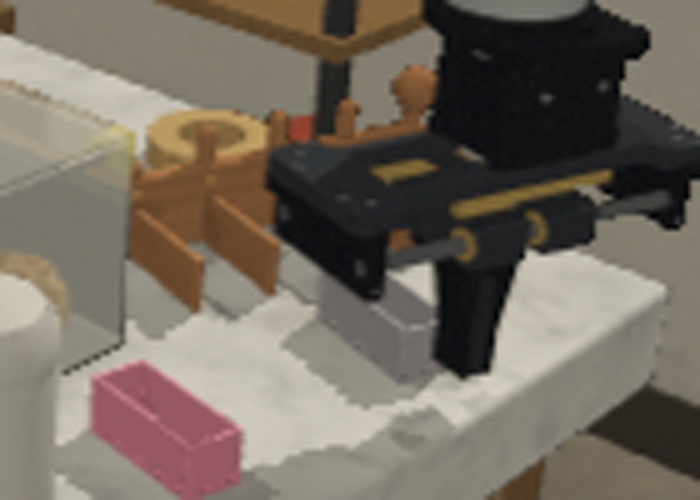

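```bash
python3 -m jog '[{"rot":[0,0,0],"travel":[0.022,0.005,0],"jaw":1},{"rot":[0,0,0],"travel":[0,0,0.02],"jaw":1},{"rot":[0,0,0],"travel":[0,0,0.02],"jaw":1},{"rot":[0,0,0],"travel":[0,0,0.02],"jaw":1},{"rot":[0,0,0],"travel":[0,0,0.02],"jaw":1},{"rot":[0,0,0],"travel":[0,0,0.02],"jaw":1},{"rot":[0,0,0],"travel":[0,0,0.02],"jaw":1},{"rot":[0,0,0],"travel":[0,0,0.02],"jaw":1}]'
python3 - <<'E'
from h import *
T,s=tool(); r=np.load("rack.npy"); print(rackframe(r[:2],r[2])(T[:2,3]),T[2,3],s["ft_force"],np.degrees(np.arctan2(T[1,2],T[0,2])))
for n,b in(("scene",(150,320)),("side",(190,250))):
    im=ctrl.get_image(n)[:,:,::-1]; c=im[b[0]:b[0]+110,b[1]:b[1]+140]; cv2.imwrite(f"pics/{n}8.png",cv2.resize(c,None,fx=5,fy=5,interpolation=cv2.INTER_CUBIC))
E
```

```text
time: 12.95
position: [0.4157, -0.278, 0.0118]
tool_rot: [0.26, 1.555, -0.26]
ft_force: [-0.6, 0.4, 1.0]
grip_width: 0.007
[-0.11058168  0.02249341] 0.011837488264399613 [-0.55650405  0.36875564  1.01319603] -19.008589243001772
```

View pics/scene8.png

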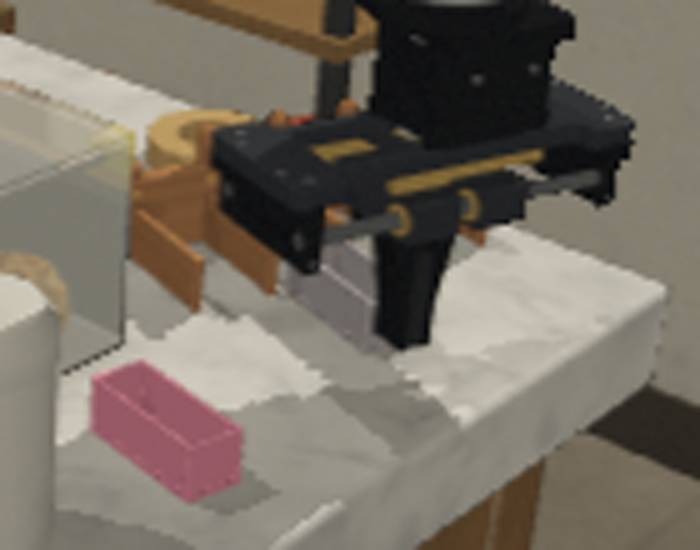

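View pics/side8.png

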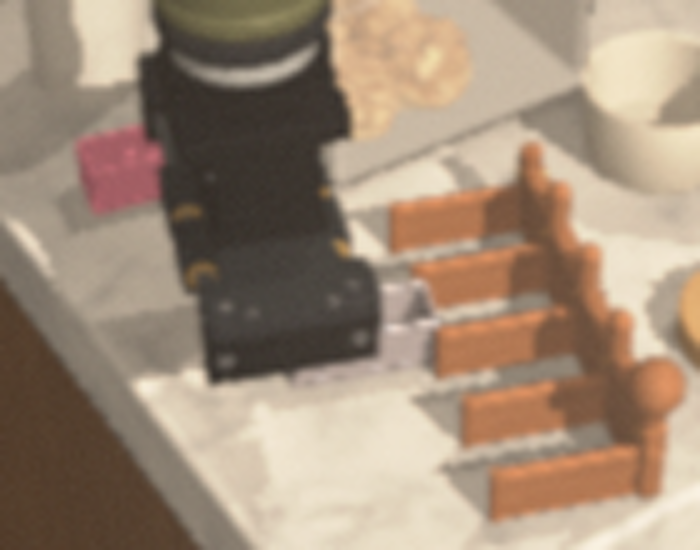

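```bash
python3 -m jog '[{"rot":[0,0,0],"travel":[0,0,0.02],"jaw":1},{"rot":[0,0,0],"travel":[0,0,0.02],"jaw":1},{"rot":[0,0,0],"travel":[0,0,0.02],"jaw":1},{"rot":[0,0,0],"travel":[0,0,0.02],"jaw":1},{"rot":[0,0,0],"travel":[0,0,0.02],"jaw":1},{"rot":[0,0,0],"travel":[0,0,0.02],"jaw":1},{"rot":[0,0,0],"travel":[0,0,0.02],"jaw":1},{"rot":[0,0,0],"travel":[0,0,0],"jaw":1}]'
python3 - <<'E'
from h import *
T,s=tool(); r=np.load("rack.npy"); print(rackframe(r[:2],r[2])(T[:2,3]),T[2,3],s["ft_force"],np.degrees(np.arctan2(T[1,2],T[0,2])))
for n,b in(("scene",(150,320)),("side",(190,250))):
    im=ctrl.get_image(n)[:,:,::-1]; c=im[b[0]:b[0]+110,b[1]:b[1]+140]; cv2.imwrite(f"pics/{n}9.png",cv2.resize(c,None,fx=5,fy=5,interpolation=cv2.INTER_CUBIC))
E
```

```text
time: 13.85
position: [0.4561, -0.2918, 0.0121]
tool_rot: [0.259, 1.554, -0.26]
ft_force: [0.2, 0.5, 0.5]
grip_width: 0.004
[-0.06781702  0.02267631] 0.01209520956980582 [0.2097368  0.53095268 0.47013839] -18.977452433271537
```

View pics/scene9.png

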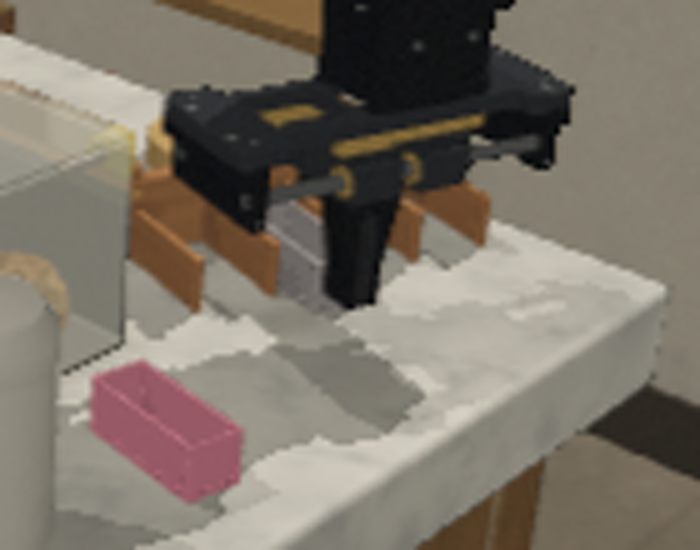

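View pics/side9.png

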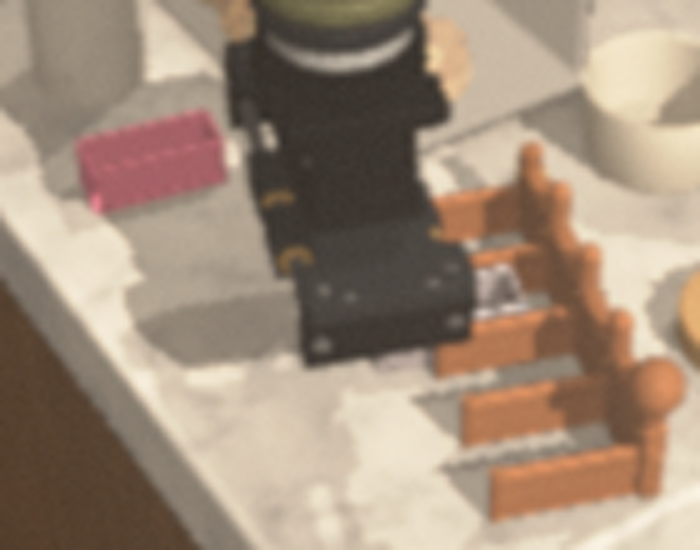

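```bash
python3 -m jog '[{"rot":[0,0,0],"travel":[0,0,0.013],"jaw":1},{"rot":[0,0,0],"travel":[0,0,0.013],"jaw":1},{"rot":[0,0,0],"travel":[0,0,0.013],"jaw":1},{"rot":[0,0,0],"travel":[0,0,0.013],"jaw":1},{"rot":[0,0,0],"travel":[0,0,0.01],"jaw":1},{"rot":[0,0,0],"travel":[0,0,0],"jaw":1}]' | egrep 'pos|ft'
for i in 1 2; do python3 -m jog '[{"rot":[0,0,0],"travel":[0,0,0.006],"jaw":1},{"rot":[0,0,0],"travel":[0,0,0],"jaw":1}]' | egrep 'pos|ft'; done
```

```text
position: [0.4732, -0.2977, 0.012]
ft_force: [-0.3, 0.7, 0.5]
position: [0.4744, -0.2982, 0.012]
ft_force: [-0.4, 0.2, -0.1]
position: [0.4756, -0.2986, 0.0119]
ft_force: [-1.0, 0.7, 0.8]
```

```bash
for i in 1 2 3; do python3 -m jog '[{"rot":[0,0,0],"travel":[0,0,0.006],"jaw":1},{"rot":[0,0,0],"travel":[0,0,0],"jaw":1}]' | egrep 'pos|ft'; done
```

```text
position: [0.4757, -0.2986, 0.0116]
ft_force: [-5.5, 1.5, 5.8]
position: [0.4756, -0.2986, 0.0113]
ft_force: [-9.5, 4.0, 8.1]
position: [0.4757, -0.2986, 0.011]
ft_force: [-13.3, 5.2, 12.0]
```

The force climbs with no further motion, so the tin is against the rail. I'll back off and check.

```bash
python3 -m jog '[{"rot":[0,0,0],"travel":[0,0,-0.02],"jaw":1},{"rot":[0,0,0],"travel":[0,0,-0.05],"jaw":1},{"rot":[0,0,0],"travel":[0,0,-0.05],"jaw":1},{"rot":[0,0,0],"travel":[-0.14,0,0],"jaw":1},{"rot":[0,0,0],"travel":[-0.14,0,0],"jaw":1},{"rot":[0,0,0],"travel":[-0.14,0,0],"jaw":1},{"rot":[0,0,0],"travel":[-0.14,0,0],"jaw":1},{"rot":[0,0,0],"travel":[0,0,0.1],"jaw":1}]'
python3 -m jog '[{"rot":[0,0,0],"travel":[-0.1,0,0.15],"jaw":1},{"rot":[0,0,0],"travel":[0,0,0.15],"jaw":1},{"rot":[0,0,0],"travel":[0,0,0.15],"jaw":1},{"rot":[0,0,0],"travel":[0,0,0],"jaw":1},{"rot":[0,0,0],"travel":[0,0,0],"jaw":1}]'
python3 - <<'E'
from h import *
T,s=tool(); np.save("T3.npy",T); r=np.load("rack.npy"); print(rackframe(r[:2],r[2])(T[:2,3]),T[2,3],s["ft_force"])
im=ctrl.get_image("wrist")[:,:,::-1]; cv2.imwrite("pics/wrist4.png",im); cv2.imwrite("pics/wrist4c.png",cv2.resize(im[70:245,220:420],None,fx=4,fy=4,interpolation=cv2.INTER_CUBIC)[:600])
im=ctrl.get_image("side")[:,:,::-1]; cv2.imwrite("pics/side10.png",cv2.resize(im[140:310,230:430],None,fx=3.5,fy=3.5,interpolation=cv2.INTER_CUBIC))
E
```

```text
time: 16.35
position: [0.4782, -0.3, 0.1898]
tool_rot: [0.265, 1.535, -0.253]
ft_force: [-0.2, -0.9, 2.3]
grip_width: 0.004
time: 16.85
position: [0.6004, -0.3418, 0.2064]
tool_rot: [0.259, 1.557, -0.261]
ft_force: [-0.4, -0.4, -0.8]
grip_width: 0.007
[0.08487369 0.02276111] 0.20641698219320462 [-0.39977187 -0.40006981 -0.835703  ]
```

View pics/wrist4c.png

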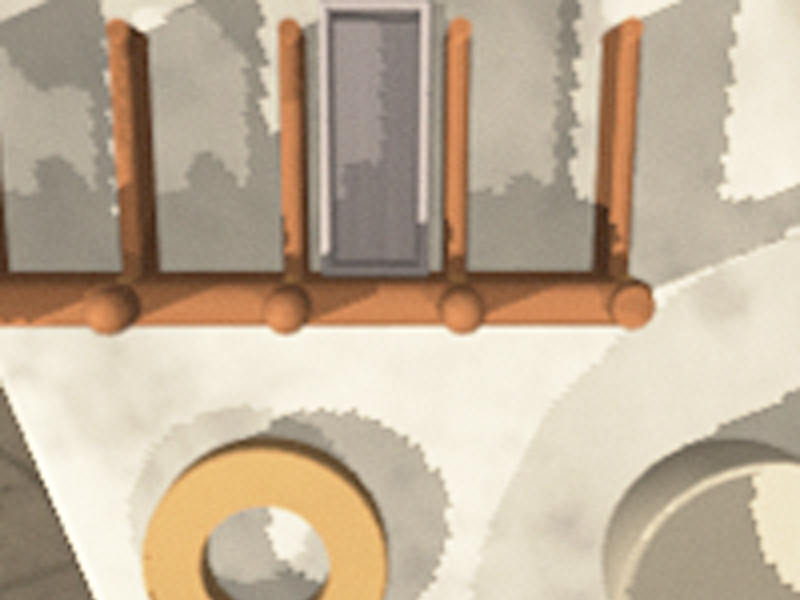

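View pics/side10.png

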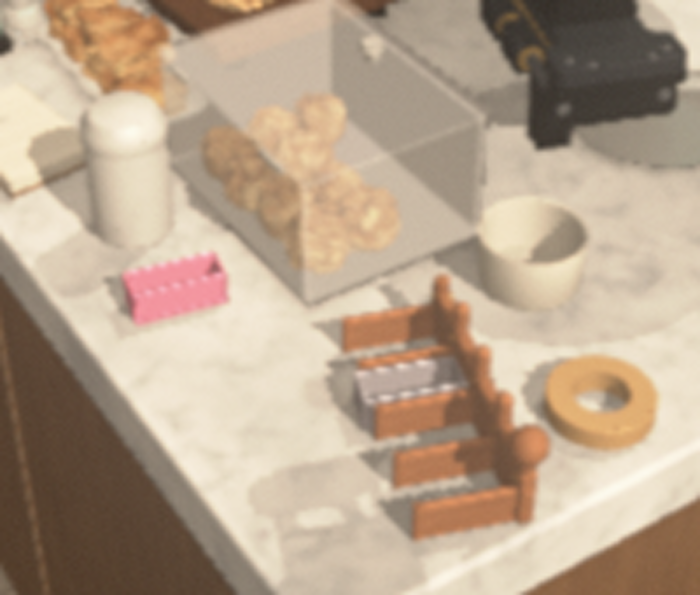

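The wrist view shows the tin at (375,140) square in the gap between the middle post (285,310) and the fourth (460,310), flush with the rail. The side view agrees: it is the third gap from the ball, and the bystanders have not moved. The hand is clear at z = 0.206 m.

Run:
```python
from bench import ctrl
s=ctrl.get_state(); print(s["time"],s["ft_force"],abs(s["qd"]).max()); print(ctrl.close_job())
```

```text
16.95 [ 0.62561059 -0.00369121  0.24828836] 0.028066757471341096
the job is handed in; nothing more can be done
None
```

The steel-grey tin is in the third gap from the ball end, standing against the back rail, and I handed the job in at 16.95 s. The call returned no verdict.

- **Touches:** I pressed the shut fingertips straight down on the ball, the second post and the middle post, in that order. Each gave about 13–14 N at the expected height. I lifted between touches instead of sliding along the rail. No contact was made with the fourth post or the stub.
- **Push:** One sideways push squared the tin up with the gap; the wrist view then put it about 0.5 mm off the gap centre. A second push from behind took it in until it stopped with about 13 N of force building.
- **Last checks:** After backing off, the wrist and side views showed the tin upright, in line with the gap and flush with the rail. The bystanders were where they started by eye; I did not re-measure them. The hand was clear at z = 0.206 m and the force reading was below 1 N.
- **Disagreements:** The scene camera read about 4–7 mm off the wrist camera, so I relied on the wrist view. The move to the ball stopped about 12 mm short sideways, and I corrected it before touching.

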